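Set a roller pump's occlusion with a feeler gauge

TASK

Set the gap of the roller pump with the 6 mm feeler gauge, the middle-sized of the three in the stand: lower its blade all the way into the gap between the front roller and the sliding bed, let go of it, and push the bed up by its thumb tab until the blade is lightly nipped against the roller. Draw the gauge straight up out of the gap, feeling that it drags; if it comes up loose, push the bed again. Leave the bed at that setting, put the gauge back fully home and upright in the slot it came from, and leave the other gauges and everything else on the bench alone.

Things in the scene. Friction and masses are not known exactly. Their poses are not given: they have to be found in the camera images.
- pump: bench roller pump, white housing 200 (x) x 160 (y) x 88 mm, fixed to the bench; black knob and window on its front (-x). Origin at the centre of its underside; x from its front to its back, z up. Flat aluminium deck 88 mm above the origin, with the rotor behind and the sliding bed in front. Forked black tube guides 28 mm tall on the deck at x = 20, y = +-68 mm
- rotor: the pump's rotor, upright axis, does not turn. Origin on its axis at deck level, nominally at x = 30, y = 0 mm of the pump; x points away from the bed. Three rollers between two aluminium discs, whose rim lies 5 mm inside the rollers' outer faces; top of the upper disc 38 mm above the deck, black hub cap 13 mm in radius to 46 mm
- roller (a point): on the axis of the foremost roller, 26 mm from the rotor's axis, 20 mm above the deck. Upright steel roller, 20 mm in diameter, 6 to 34 mm above the deck, facing the bed. Nominally at x = 4, y = 0 mm of the pump, but through wear up to 1.5 mm nearer to or farther from the bed and 2 mm to the side
- bed: sliding bed: white polymer track on an aluminium carriage, slides along the pump's x. Origin at deck level, middle of its upright working face; x towards the roller, z up. Face flat over 20 mm of y, 6 to 35 mm above the deck; horns to y = +-49 mm. Gap = x from here to the roller's axis less 10 mm, 8 to 13.5 mm at the start. Slides stiffly, resists with about 8 N, stays where left; no spring
- tab (a point): middle of the back (-x) face of the bed's upright thumb tab, 75 mm behind the bed's origin and 34 mm above the deck. Tab 10 (x) x 32 (y) mm, from 12 to 46 mm above the deck. Push here towards the roller: 13 to 22 N in all, the slide's own 8 N included, nips a blade rightly (the bed's face gives 0.5 mm; sliding it then takes some 1.5 to 5 N); a blade pressed with over 30 N harms the pump
- stand: grey gauge stand, block 56 (x) x 140 (y) x 52 mm on a base 66 x 150 mm, fixed to the bench. Origin at the centre of its underside. Three slots in its top at y = -43, 0, +43 mm, each 21 (x) x 13 (y) mm and 46 mm deep; the gauges hang in them by the shoulders of their handles, which rest on the top, 52 mm above the origin. Which gauge is in which slot varies
- gauge_mid: the 6 mm feeler gauge, middle-sized: steel blade 6 (x) x 16 (y) x 40 mm with a rounded nose below an aluminium handle 12 (x) x 32 (y) x 42 (z) mm; about 0.07 kg. Origin at the centre of the handle's underside (shoulder), z up, blade down to z = -40 mm. Grasp the handle across its 32 mm, about 27 mm above the origin. In the pump the blade stands on the deck, thickness along the pump's x
- gauge_mid_tip (a point): the end of the 6 mm gauge's blade, 40 mm below the gauge's origin
- gauge_thin: the 4 mm gauge, same make, handle 26 mm wide and 34 mm tall; origin as above; to be left alone
- gauge_thick: the 8 mm gauge, same make, handle 38 mm wide and 50 mm tall; origin as above; to be left alone
- coplin: glass staining jar, 56 mm in diameter, 90 mm tall, loose bystander; origin at the centre of its underside
- petri: petri dish, 60 mm in diameter, 15 mm tall, loose bystander; origin at the centre of its underside
- forceps: steel forceps lying flat, 14 x 124 x 8 mm, loose bystander; origin at the centre of their underside
Not all that is in view belongs to the job. What is shaped like the gauge_mid but pink is not meant.

How it is judged:
By the outcome, as a careful person would: the job done as asked, in the order asked, and still so for the second after the job is handed in, with the robot touching nothing.
It also fails if it takes over 70 s, if anything falls off the work surface, if the arm or the gripper's body presses on something with over 40 N, if the wrist force passes 120 N, or if a joint passes its speed limit or range.

ROBOT

A 6-joint arm with a two-finger parallel gripper is mounted at the origin on the work surface; the furniture and walls round the work are solid. World frame = base frame: x ahead of the robot, y to its left, z up, the work surface at z = 0. Lengths are in m, angles in rad, forces in N, time in s.
With the tool pointing down it reaches from about 0.3 to 0.825 m from the base axis. Payload 5.4 kg.
Tool frame: the origin (TCP) lies at the very end of the fingers, on their centre line; the grasp point (between the pads) lies 19 mm behind it; z points along the fingers, y is the line along which they close (so a half turn about z gives the same grasp; the last joint's range is limited). The gripper opens to 92 mm and grips with 3 to 60 N. Pads are 20 mm wide; open, the fingers measure 128 mm over their backs; the gripper's body (75 mm by 189 mm) begins 69 mm behind the grasp point.
Start: joints at [-1.378, 0.158, 1.597, -0, 1.386, -0.21], TCP at [0.225, -0.529, 0.215] pointing down, gripper open.
Joint ranges: [-2.91, 2.91], [-0.94, 2.29], [0.18, 2.7], [-1.29, 4.43], [0.17, 2.64], [-3, 3]. Speed limits (rad/s): [2.57, 2.57, 3.14, 3.14, 3.14, 3.14].

INTERFACE

Orientations are given as a rotation vector (axis times angle).
In Python, from workcell import bot gives the robot as it stands. Calls block until the motion is done:
- bot.goto(position, orientation): joint-space move of the TCP to a pose.
- bot.line_to(position, rot=None, max_speed=0.15): straight line of the TCP; rot=None keeps the orientation; max_speed is the mean speed in m/s.
- bot.set_joints(angles): joint-space move.
- bot.set_gripper(opening, newtons=None): opening from 0.0 (shut) to 1.0 (fully open); newtons is the grip in N (None keeps the last); returns when the fingers have stopped.
- bot.hold(seconds).
- bot.inverse_kinematics(position, orientation): joint angles nearest the present ones, or None.
- bot.read_camera(name): name is "side" or "top"; returns a dict with "pixels" (480x640x3 uint8, blue, green, red), "fx", "fy", "cx", "cy" (pixels), "k1" (the pictures are not rectified: a ray, as slopes to the right and down, at radius r is drawn at 1 + k1 r^2 times it, then the intrinsics apply), "R" (3x3) and "t" (3): a world point X has camera coordinates R X + t. Camera axes: x right, y down, z forward; pixel columns grow to the right and rows downward; lengths in m; the calibration is good to about 2 mm. A picture is of the moment at which its call begins. There is no depth.
A pose or a line that the arm cannot do raises bot.MotionError and nothing moves.
- bot.job_done(): hands the job in; it is judged then, once.
Readings, each from a call of its own:
- bot.current_clock(): time.
- bot.current_joints(): joint angles.
- bot.current_joint_vel(): joint speeds.
- bot.current_effort(): joint torques, N m.
- bot.current_ee_pos(): TCP position.
- bot.current_tool_rot(): TCP orientation.
- bot.current_contact_force(): force on the tool from outside, world axes, zero at the start.
- bot.current_ft_torque(): the same for the moment, N m.
- bot.current_opening(): opening from 0.0 (shut) to 1.0 (fully open).
- bot.current_grip_force(): force on a finger pad.
Only numpy, scipy, OpenCV 4.12 (cv2) and the standard library are available. Lean on these libraries where they do the work, as an engineer would, in place of code of your own. Each camera call takes 0.05 s, during which the arm holds its last target. There are 200 camera calls.

## Working session

There is one attempt and no reset: what is moved stays moved. The work goes in short steps, each a Python script; the robot and the scene stay as the last script left them, time stands still between calls to the robot, and variables do not carry over. Pictures are saved under pics/ and viewed, at most 10 in all, crops included, and the job is handed in when it is done.

```bash
ls; mkdir -p pics; python3 - <<'E'
from workcell import bot
import cv2, numpy as np
for n in ("side","top"):
    c=bot.read_camera(n); cv2.imwrite(f"pics/{n}0.png",c["pixels"])
    print(n,{k:np.round(c[k],4).tolist() for k in c if k!="pixels"}, "pos",np.round(-c["R"].T@c["t"],3))
print(bot.current_clock(),bot.current_tool_rot(),bot.current_contact_force())
E
```

```text
pics
side {'fx': 574.6466, 'fy': 574.6466, 'cx': 317.6646, 'cy': 232.7442, 'k1': -0.0142, 'R': [[0.9314, -0.3635, 0.0204], [-0.1685, -0.4799, -0.861], [0.3227, 0.7985, -0.5082]], 't': [-0.4978, 0.1453, 1.2884]} pos [ 0.072 -1.14   0.79 ]
top {'fx': 452.9681, 'fy': 452.9681, 'cx': 323.7034, 'cy': 240.0358, 'k1': -0.1062, 'R': [[0.098, -0.9952, -0.0006], [-0.9732, -0.0957, -0.2089], [0.2079, 0.0211, -0.9779]], 't': [-0.1107, 0.4965, 1.1718]} pos [ 0.25  -0.087  1.25 ]
0.1 [-3.07645369e+00 -6.28117070e-01 -6.09998985e-05] [0.21507219 0.29015602 0.1659308 ]
```

View pics/side0.png

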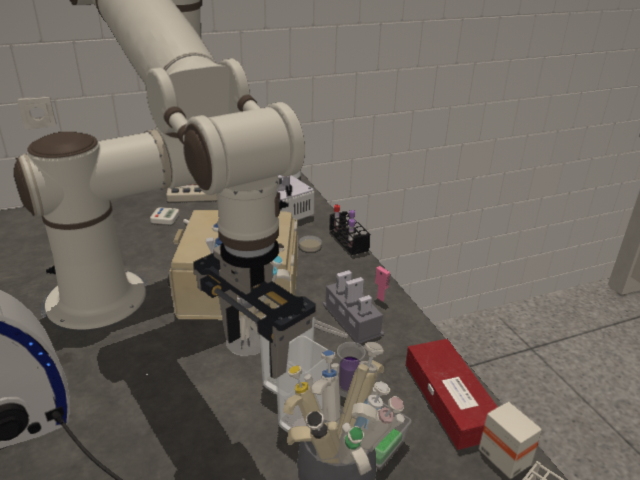

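View pics/top0.png

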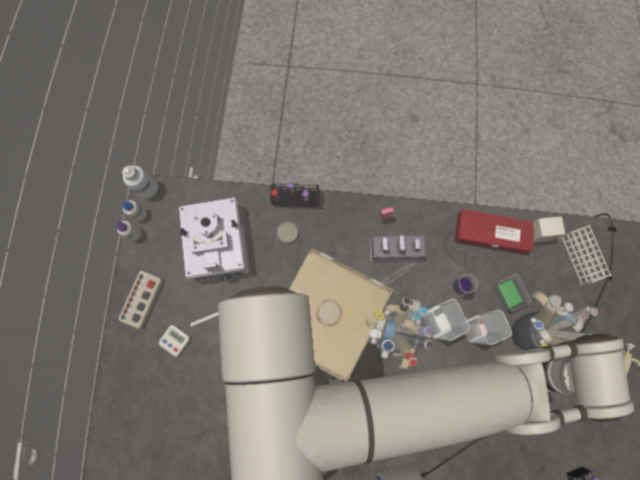

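The side view shows the stand with three gauges at (354,305), a pink decoy at (383,283), and the pump mostly hidden behind the arm. In the top view the pump is at (212,238), the stand at (398,248), the gauges at (385/402/417,244) and the pink decoy at (387,213). Next I'll take a close crop of the stand and the pump.

```bash
cat > h.py <<'E'
from workcell import bot
import cv2, numpy as np
def ray(c,u,v):
    d=np.array([(u-c["cx"])/c["fx"],(v-c["cy"])/c["fy"]]); s=d.copy()
    for _ in range(10): s=d/(1+c["k1"]*(s@s))
    return -c["R"].T@c["t"], c["R"].T@np.array([*s,1])
def onz(c,u,v,z):
    o,d=ray(c,u,v); return o+d*(z-o[2])/d[2]
def proj(c,X):
    p=c["R"]@np.asarray(X)+c["t"]; s=p[:2]/p[2]; s=s*(1+c["k1"]*(s@s))
    return np.array([s[0]*c["fx"]+c["cx"],s[1]*c["fy"]+c["cy"]])
def crop(im,x,y,w,h,k): return cv2.resize(im[y:y+h,x:x+w],None,fx=k,fy=k,interpolation=cv2.INTER_CUBIC)
def both(a,b):
    h=max(a.shape[0],b.shape[0]); f=lambda i:cv2.copyMakeBorder(i,0,h-i.shape[0],0,0,cv2.BORDER_CONSTANT)
    return np.hstack([f(a),f(b)])
E
python3 - <<'E'
from h import *
t=cv2.imread("pics/top0.png"); s=cv2.imread("pics/side0.png")
a=crop(t,170,190,80,100,5); b=np.vstack([crop(t,362,200,80,70,5), crop(s,315,260,80,50,5)[:250]])
b=np.vstack([crop(t,362,225,80,45,5), crop(s,317,258,80,75,5)])
cv2.imwrite("pics/c0.png",both(a,b)); print(both(a,b).shape)
E
```

```text
(600, 800, 3)
```

View pics/c0.png

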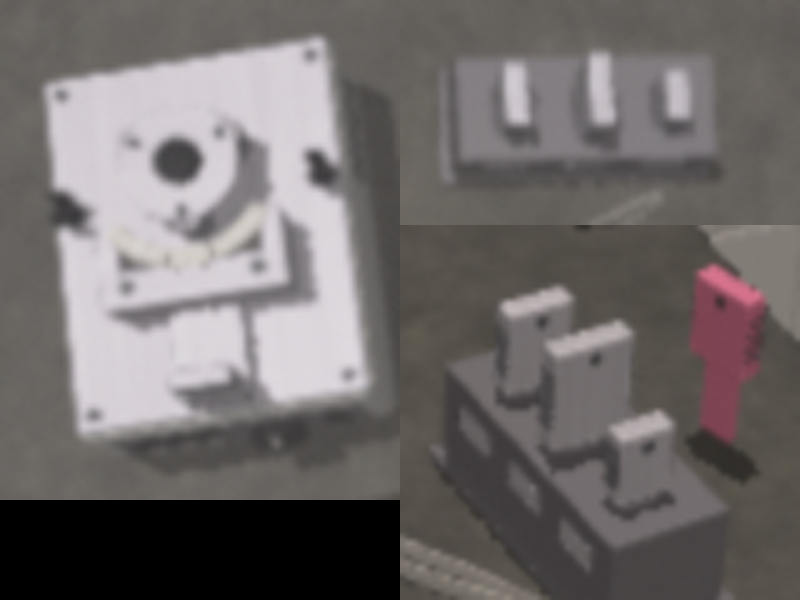

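Candidates for the 6 mm gauge, by top pixel:
- (385,244): medium height, 32 mm wide
- (402,244): tallest and widest, so the 8 mm
- (417,244): smallest, so the 4 mm
- (387,213): pink, so excluded

The crop confirms that the left gauge, at (385,244) top and (338,290) side, is the middle one. Next I'll convert pixels to positions.

```bash
python3 - <<'E'
from h import *
c=bot.read_camera("top"); s=bot.read_camera("side")
C=lambda x,y,ox,oy,bx=0,by=0:((x-bx)/5+ox-.4,(y-by)/5+oy-.4)
P=np.array([onz(c,*C(x,y,170,190),.088)[:2] for x,y in [(45,85),(325,40),(368,385),(82,435)]])
S=np.array([onz(c,*C(x,y,362,225,400,0),.052)[:2] for x,y in [(458,58),(714,55),(716,160),(458,160)]])
for n,Q in(("pump",P),("stand",S)):
    print(n,np.round(Q,4).tolist(),"c",Q.mean(0).round(4),"sides",[round(float(np.linalg.norm(Q[i]-Q[i-1])),4) for i in range(4)])
    for a,b in((0,1),(3,2),(3,0),(2,1)): d=Q[b]-Q[a]; print(round(float(np.degrees(np.arctan2(d[1],d[0]))),2),end=" ")
    print()
# handle top edges
for n,(u,v) in {"mid":(515,66),"thick":(598,55),"thin":(677,70)}.items(): print(n,onz(c,*C(u,v,362,225,400,0),{"mid":.094,"thick":.102,"thin":.086}[n]).round(4))
# side view: handle-top corners of mid (500,302)near-left..(572,290)right
for u,v in [(500,306),(515,312),(572,296),(557,288)]: print("side mid top",onz(s,*C(u,v,317,258,400,225),.094).round(4))
for u,v in [(122,240),]:pass
# tab top back edge, hub, bed
D=.088
for n,(u,v,z) in {"hub":(177,160,D+.046),"tab top front-left":(172,375,D+.046),"tab top front-right":(235,370,D+.046)}.items(): print(n,onz(c,*C(u,v,170,190),z).round(4))
E
```

```text
pump [[0.5509, 0.3362], [0.5901, 0.1877], [0.4066, 0.1391], [0.3653, 0.2853]] c [0.4782 0.2371] sides [0.1924, 0.1536, 0.1898, 0.1519]
-75.2 -74.22 15.35 14.84 
stand [[0.5288, -0.1941], [0.5442, -0.3332], [0.4863, -0.3374], [0.4728, -0.1983]] c [ 0.508  -0.2657] sides [0.0562, 0.14, 0.0581, 0.1397]
-83.68 -84.46 4.33 4.06 
mid [ 0.5177 -0.2204  0.094 ]
thick [ 0.5259 -0.2623  0.102 ]
thin [ 0.5258 -0.307   0.086 ]
side mid top [ 0.4898 -0.22    0.094 ]
side mid top [ 0.4941 -0.2263  0.094 ]
side mid top [ 0.5219 -0.2235  0.094 ]
side mid top [ 0.5183 -0.2157  0.094 ]
hub [0.5059 0.2439 0.134 ]
tab top front-left [0.3955 0.2295 0.134 ]
tab top front-right [0.4012 0.198  0.134 ]
```

Sizes and heights agree: the stand is 56x140 mm, and the hub sits within 1.5 mm of its nominal place. The stand is at (0.508,-0.266) with yaw about 6°, the pump at (0.478,0.237) with yaw about 15°, and the middle gauge at (0.503,-0.222). Next is the grasp.

```bash
cat >> h.py <<'E'
from scipy.spatial.transform import Rotation as Ro
def down(deg):
    a=np.radians(deg); y=np.array([np.cos(a),np.sin(a),0]); z=np.array([0,0,-1.])
    return Ro.from_matrix(np.c_[np.cross(y,z),y,z]).as_rotvec()
PC=np.array([.478,.237]); PY=15.1
def pump(x,y,z):
    a=np.radians(PY); return np.array([PC[0]+x*np.cos(a)-y*np.sin(a),PC[1]+x*np.sin(a)+y*np.cos(a),.088+z])
F=lambda:bot.current_contact_force()
SG=np.array([.503,-.222]); SY=6.0
def st(): print("t",round(bot.current_clock(),2),"p",bot.current_ee_pos().round(4),"F",F().round(2),"op",round(bot.current_opening(),3),"g",round(bot.current_grip_force(),1))
E
python3 - <<'E'
from h import *
for th in (SY,SY+180):
    q=bot.inverse_kinematics([*SG,.2],down(th)); print(th,None if q is None else np.round(q,2))
for th in (PY+90,PY-90):
    for x in(-.095,-.012):
        q=bot.inverse_kinematics(pump(x,0,.12),down(th)); print(th,x,None if q is None else np.round(q,2))
th=SY if abs((bot.inverse_kinematics([*SG,.2],down(SY)))[5])<abs((bot.inverse_kinematics([*SG,.2],down(SY+180)))[5]) else SY+180
print("use",th)
bot.goto([*SG,.2],down(th)); st()
bot.line_to([*SG,.085],max_speed=.12); st()
c=bot.read_camera("top"); s=bot.read_camera("side")
cv2.imwrite("pics/g1.png",both(crop(c["pixels"],360,215,80,70,5),crop(s["pixels"],310,240,80,85,5)))
E
```

```text
6.0 [-0.64  0.1   1.69 -0.    1.35 -0.74]
186.0 [-0.64  0.1   1.69 -0.    1.35  2.4 ]
105.1 -0.095 [ 0.23 -0.2   1.96  0.    1.38 -1.61]
105.1 -0.012 [ 0.23  0.03  1.75  0.    1.36 -1.6 ]
-74.9 -0.095 [ 0.23 -0.2   1.96 -0.    1.38  1.53]
-74.9 -0.012 [ 0.23  0.03  1.75 -0.    1.36  1.54]
use 6.0
t 1.73 p [ 0.5027 -0.223   0.2001] F [-0.04 -0.33  0.17] op 1.002 g 0.0
t 2.84 p [ 0.5036 -0.2225  0.0859] F [-0.1  -0.36  0.85] op 0.998 g 0.0
```

View pics/g1.png

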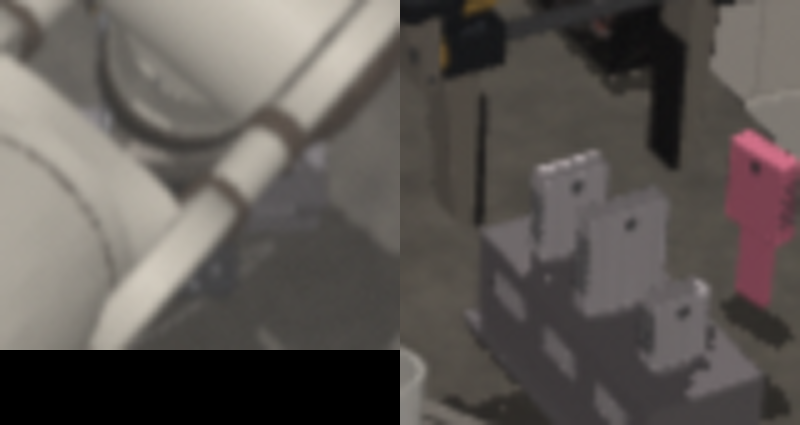

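The right half shows both fingers straddling the middle gauge (handle at about (344,280) in the side view), with clearance to the thick gauge. The top view is blocked by the arm. I'll go down, grip and lift.

```bash
python3 - <<'E'
from h import *
bot.line_to([*SG,.060],max_speed=.06); st()
bot.set_gripper(0.5); st()
bot.set_gripper(0.2,newtons=25); st()
p=bot.current_ee_pos(); np.save("grasp.npy",np.r_[p])
bot.line_to([*SG,.085],max_speed=.06); st()
bot.line_to([*SG,.30],max_speed=.25); st()
s=bot.read_camera("side"); u,v=proj(s,[*SG,.28]).astype(int)
g=crop(s["pixels"],u-40,v-50,80,100,5)
bot.goto(pump(-.112,0,.16),down(PY-90)); st()
bot.goto(pump(-.112,0,.10),down(PY-90)); st()
s=bot.read_camera("side");u,v=proj(s,pump(-.112,0,.08)).astype(int);print(u,v)
cv2.imwrite("pics/g2.png",both(g,crop(s["pixels"],max(u-40,0),v-50,80,100,5)))
E
```

```text
t 3.51 p [ 0.5028 -0.2219  0.0596] F [-0.41  0.01 -0.16] op 1.0 g 0.0
t 4.32 p [ 0.503 -0.222  0.06 ] F [ 0.16 -0.85  0.35] op 0.5 g 0.0
t 4.67 p [ 0.5036 -0.2221  0.0603] F [ 2.1  -0.22  0.29] op 0.343 g 25.0
t 5.24 p [ 0.5034 -0.2223  0.0853] F [ 2.95 -0.93  2.04] op 0.348 g 25.0
t 6.25 p [ 0.502  -0.2215  0.2975] F [ 0.39  0.19 -1.34] op 0.347 g 25.0
t 8.26 p [0.3701 0.2076 0.248 ] F [ 0.13 -0.73 -0.94] op 0.343 g 25.0
t 8.61 p [0.3692 0.2074 0.1875] F [ 0.65 -0.04 -0.48] op 0.347 g 25.0
230 170
```

View pics/g2.png

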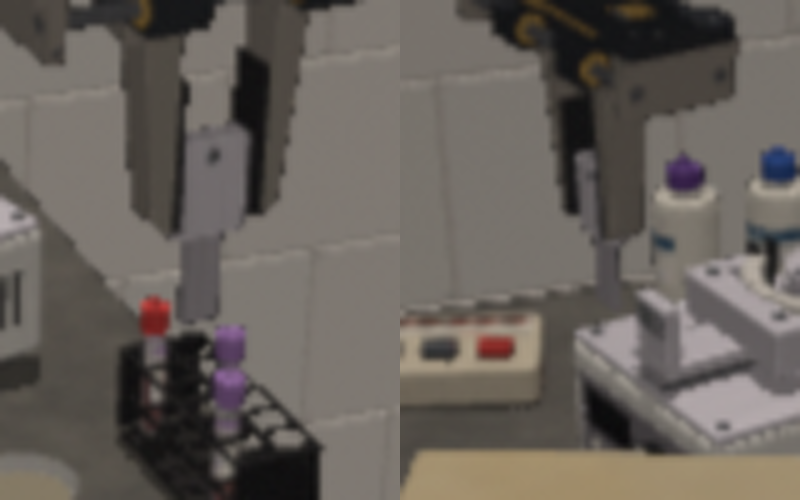

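The left crop shows the gauge hanging upright in the grip, with the blade tip clear. The right crop shows it just in front of the tab, with tip at (231,180) and tab top at (240,179). The tab's back is exactly 75 mm behind the bed face, so I'll touch the handle lightly against it (well under 8 N) to register x.

```bash
cat >> h.py <<'E'
PX=np.array([np.cos(np.radians(PY)),np.sin(np.radians(PY)),0])
def fm(n=8):
    return np.mean([F() for _ in range(n)],0)
E
python3 - <<'E'
from h import *
bot.set_gripper(0.2,newtons=45)
bot.line_to(pump(-.112,0,.050),max_speed=.1); bot.hold(.1); st()
t=bot.current_clock(); b=[fm(8)@PX for _ in range(4)]; print("base",np.round(b,2),bot.current_clock()-t); b=np.mean(b)
def step(x,dx,lim,th):
    while x<lim:
        x+=dx; bot.line_to(pump(x,0,.050),max_speed=.03); f=(fm(10)@PX)-b
        if f<-th: break
    print("touch",round(x,4),round(f,2),"t",round(bot.current_clock(),2)); return x
x=step(-.104,.001,-.080,1.5)
x=step(x-.002,.0003,x+.002,1.5)
for d in(.0003,.0003): 
    bot.line_to(pump(x+d,0,.050),max_speed=.03); print(round(x+d,4),(fm(10)@PX-b).round(2),fm()[2].round(2)); x+=d
bot.line_to(pump(-.112,0,.050)); np.save("touch.npy",x); st()
E
```

```text
t 9.62 p [0.3706 0.208  0.1389] F [ 0.49  0.41 -0.45] op 0.342 g 45.0
base [0.58 0.58 0.58 0.58] 0.0
touch -0.103 -1.82 t 10.07
touch -0.1008 -0.29 t 13.57
-0.1005 -0.31 -0.98
-0.1002 -1.41 -0.25
t 14.32 p [0.3696 0.2078 0.1379] F [-0.54  0.21 -0.21] op 0.344 g 45.0
```

Readings only refresh as time passes, so my averaging did nothing and the first "touch" was noise. I'll redo it with short holds between readings.

```bash
cat >> h.py <<'E'
def fm(n=6):
    o=[]
    for _ in range(n): bot.hold(.012); o.append(F())
    return np.mean(o,0)
E
python3 - <<'E'
from h import *
bot.line_to(pump(-.103,0,.050),max_speed=.1); bot.hold(.1)
b=fm(15)@PX; print("base",b.round(2))
def step(x,dx,lim,th):
    L=[]
    while x<lim:
        x+=dx; bot.line_to(pump(x,0,.050),max_speed=.03); f=(fm()@PX)-b; L.append((round(x*1e3,1),round(f,2)))
        if f<-th: break
    print(L,"t",round(bot.current_clock(),2)); return x
x=step(-.103,.001,-.082,1.8)
x=step(x-.0013,.0003,x+.002,1.8)
np.save("touch.npy",x); bot.line_to(pump(x-.006,0,.050)); st()
E
```

```text
base -0.06
[(-102.0, np.float64(0.2)), (-101.0, np.float64(0.34)), (-100.0, np.float64(-0.21)), (-99.0, np.float64(-0.28)), (-98.0, np.float64(0.24)), (-97.0, np.float64(-0.12)), (-96.0, np.float64(0.03)), (-95.0, np.float64(0.12)), (-94.0, np.float64(-0.21)), (-93.0, np.float64(-2.65))] t 17.8
[(-94.0, np.float64(-0.13)), (-93.7, np.float64(-0.82)), (-93.4, np.float64(-2.08))] t 18.7
t 18.95 p [0.3821 0.2111 0.138 ] F [ 0.63 -0.47 -0.67] op 0.346 g 45.0
```

Contact is clean at -93.8 mm, which puts the bed face at -12.8 and the blade centre target at -8.8 mm. I'll lower the blade in steps while watching the force.

```bash
python3 - <<'E'
from h import *
X=-.0088
bot.line_to(pump(-.1,0,.112),max_speed=.15)
bot.line_to(pump(X,0,.112),max_speed=.15)
bot.line_to(pump(X,0,.092),max_speed=.1); bot.hold(.1)
b=fm(12); z=.092; L=[]
while z>.0485:
    z-=.003 if z>.055 else .001
    z=max(z,.048)
    bot.line_to(pump(X,0,z),max_speed=.05); f=fm(4)-b; L.append((round(z*1e3,1),round(f@PX,1),round(f[2],1)))
    if f[2]>3 or abs(f@PX)>3: break
print(*L); st(); 
s=bot.read_camera("side"); c=bot.read_camera("top")
u,v=proj(s,pump(X,0,.03)).astype(int); U,V=proj(c,pump(X,0,.03)).astype(int); print(u,v,U,V)
cv2.imwrite("pics/i1.png",both(crop(s["pixels"],u-45,v-50,90,90,5),crop(c["pixels"],U-30,V-40,60,80,5)))
E
```

```text
(89.0, np.float64(0.1), np.float64(0.1)) (86.0, np.float64(-0.0), np.float64(0.7)) (83.0, np.float64(0.1), np.float64(-0.2)) (80.0, np.float64(0.4), np.float64(-0.1)) (77.0, np.float64(1.4), np.float64(-1.1)) (74.0, np.float64(1.9), np.float64(-1.0)) (71.0, np.float64(2.4), np.float64(-1.0)) (68.0, np.float64(3.0), np.float64(-1.7))
t 23.09 p [0.4696 0.2348 0.1559] F [ 2.99  0.38 -2.33] op 0.344 g 45.0
265 178 207 237
```

View pics/i1.png

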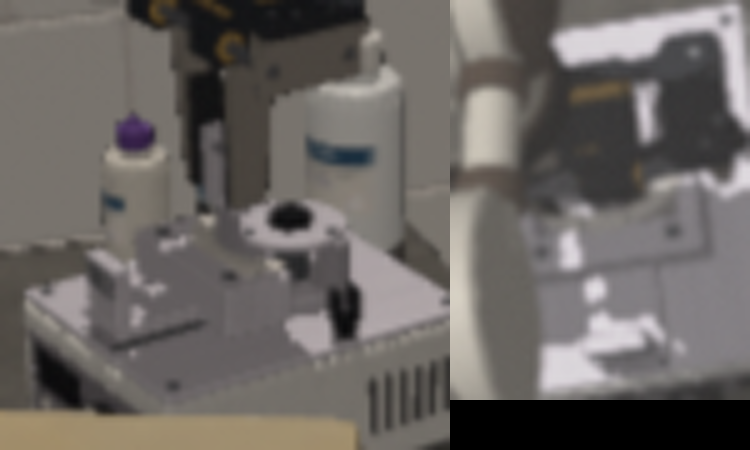

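The side crop shows the gauge entering between the bed track and the rotor, at about (262,172). The growing +x force means the blade's nose is rubbing on the bed, probably from a slight tilt. I'll shift towards the roller until it is free and find both limits.

```bash
python3 - <<'E'
from h import *
z=.068; L=[]
for X in np.arange(-.0083,-.0028,.0005):
    bot.line_to(pump(X,0,z),max_speed=.03); f=fm(5); L.append((round(X*1e3,1),round(f@PX,1),round(f[2],1)))
    if f@PX<-2: break
print(*L); st(); np.save("X.npy",X)
E
```

```text
(np.float64(-8.3), np.float64(1.9), np.float64(-1.7)) (np.float64(-7.8), np.float64(0.4), np.float64(-0.8)) (np.float64(-7.3), np.float64(-0.2), np.float64(-0.7)) (np.float64(-6.8), np.float64(-0.2), np.float64(-0.9)) (np.float64(-6.3), np.float64(0.2), np.float64(-0.9)) (np.float64(-5.8), np.float64(-1.6), np.float64(-0.6)) (np.float64(-5.3), np.float64(-4.2), np.float64(1.4))
t 25.23 p [0.4723 0.2355 0.1558] F [-4.56 -1.33  1.32] op 0.345 g 45.0
```

The free window is -7.7 to -6.1 mm. I'll centre at -6.9 and descend, re-centring by force.

```bash
python3 - <<'E'
from h import *
X=-.0069; z=.068; L=[]
bot.line_to(pump(X,0,z),max_speed=.03); b=fm(8)[2]; 
while z>.0466:
    z-=.003 if z>.054 else .0008
    bot.line_to(pump(X,0,z),max_speed=.05); f=fm(4); fx=f@PX; L.append((round(z*1e3,1),round(X*1e3,2),round(fx,1),round(f[2]-b,1)))
    if abs(fx)>1.2: X+=np.clip(fx*.00025,-.0007,.0007)
    if f[2]-b>2.5 or abs(fx)>5: break
print(*L); st(); np.save("Xz.npy",[X,z])
E
```

```text
(65.0, -6.9, np.float64(0.4), np.float64(-0.1)) (62.0, -6.9, np.float64(0.1), np.float64(-0.0)) (59.0, -6.9, np.float64(0.1), np.float64(-0.5)) (56.0, -6.9, np.float64(0.3), np.float64(0.0)) (53.0, -6.9, np.float64(-0.1), np.float64(-0.1)) (52.2, -6.9, np.float64(-0.1), np.float64(-0.1)) (51.4, -6.9, np.float64(0.2), np.float64(-0.0)) (50.6, -6.9, np.float64(0.1), np.float64(0.1)) (49.8, -6.9, np.float64(0.1), np.float64(0.3)) (49.0, -6.9, np.float64(-0.0), np.float64(0.3)) (48.2, -6.9, np.float64(-0.2), np.float64(-0.2)) (47.4, -6.9, np.float64(-1.4), np.float64(4.5))
t 28.95 p [0.4715 0.2353 0.1359] F [-1.37 -0.46  3.49] op 0.343 g 45.0
```

The blade stands on the deck, at TCP height 47.8 mm against 48 expected. I'll release it, back off, and push the tab with closed fingers.

```bash
python3 - <<'E'
from h import *
X=-.0069
bot.line_to(pump(X,0,.0480),max_speed=.03)
bot.set_gripper(0.55,newtons=20)
bot.line_to(pump(X,0,.100),max_speed=.12)
bot.line_to(pump(-.112,0,.100),max_speed=.2)
bot.set_gripper(0.0)
bot.line_to(pump(-.112,0,.027),max_speed=.12); bot.hold(.1)
b=fm(12); x=-.103; L=[]; st()
bot.line_to(pump(x,0,.027),max_speed=.05)
hit=False
while x<-.080:
    x+=.00025 if hit else .0008
    bot.line_to(pump(x,0,.027),max_speed=.03); f=-(fm(4)-b)@PX; L.append((round(x*1e3,2),round(float(f),1)))
    if f>3 : hit=True
    if f>16: break
f=[-(fm(5)-b)@PX for _ in range(3)]; print(*L); print("final",np.round(f,1)); st(); np.save("push.npy",[x,*b])
s=bot.read_camera("side"); 
u,v=proj(s,pump(X,0,.03)).astype(int)
cv2.imwrite("pics/p1.png",crop(s["pixels"],u-55,v-55,110,110,5))
E
```

```text
t 32.72 p [0.3705 0.208  0.1159] F [ 0.36 -1.1  -0.53] op 0.004 g 0.0
(-102.2, -0.4) (-101.4, 0.1) (-100.6, -0.1) (-99.8, 0.3) (-99.0, -0.0) (-98.2, 0.2) (-97.4, 0.1) (-96.6, 0.3) (-95.8, 2.9) (-95.0, 5.7) (-94.75, 7.1) (-94.5, 7.5) (-94.25, 7.4) (-94.0, 7.8) (-93.75, 8.3) (-93.5, 7.9) (-93.25, 8.0) (-93.0, 7.7) (-92.75, 8.4) (-92.5, 8.3) (-92.25, 8.2) (-92.0, 8.0) (-91.75, 8.5) (-91.5, 9.0) (-91.25, 9.9) (-91.0, 10.7) (-90.75, 11.5) (-90.5, 12.0) (-90.25, 12.8) (-90.0, 14.5) (-89.75, 15.1) (-89.5, 15.5) (-89.25, 16.8)
final [16.9 16.4 16.8]
t 42.52 p [0.388  0.2127 0.1146] F [-16.07  -5.35  12.54] op 0.007 g 8.3
```

View pics/p1.png

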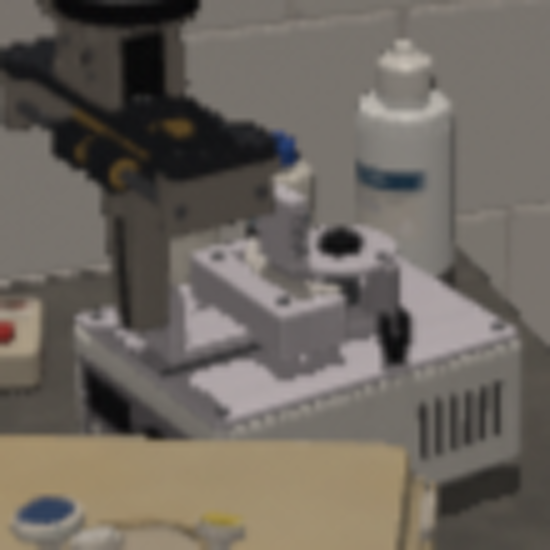

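The gauge is upright, nipped between bed and roller, at about (286,230) in the crop. The push force plateaued at 8 N (sliding), then rose to 16.8 N, inside 13–22 N. I'll back off, regrasp and draw up with drag readings.

```bash
python3 - <<'E'
from h import *
X=-.0065
x=np.load("push.npy")[0]
bot.line_to(pump(x-.006,0,.027),max_speed=.06)
bot.line_to(pump(-.105,0,.100),max_speed=.2)
bot.set_gripper(0.55)
bot.line_to(pump(X,0,.100),max_speed=.25)
bot.line_to(pump(X,0,.048),max_speed=.12); b=fm(8)
bot.set_gripper(0.2,newtons=35); g=fm(5); print("b",b.round(2),"gripped",g.round(2)); st()
for z in (.050,.053,.056):
    bot.line_to(pump(X,0,z),max_speed=.03); a=F(); f=fm(5); print(z,(a-b).round(2),"x",round(float((f-b)@PX),2),"z",round(float((f-b)[2]),2))
st()
E
```

```text
b [ 0.02  0.16 -0.32] gripped [-0.82 -0.6   3.53]
t 45.85 p [0.4722 0.2353 0.1366] F [-1.32 -0.11  3.94] op 0.344 g 35.0
0.05 [ 3.09  0.58 -2.43] x 3.05 z -3.07
0.053 [ 2.49  0.83 -1.34] x 2.49 z -2.06
0.056 [ 2.8   1.62 -0.45] x 1.96 z -0.15
t 46.73 p [0.4719 0.2354 0.1445] F [ 3.06  1.62 -0.44] op 0.348 g 35.0
```

```bash
python3 - <<'E'
from h import *
b=np.array([.02,.16,-.32])
f=fm(8)-b; print("still x",round(float(f@PX),2),"z",f[2].round(2))
for z in (.060,.064):
    bot.line_to(pump(-.0065,0,z),max_speed=.05); o=[]
    for _ in range(8): bot.hold(.012); o.append(F()-b)
    o=np.array(o); print(z,"z",o[:,2].round(1),"x",(o@PX).round(1))
E
```

```text
still x 2.2 z 0.39
0.06 z [1.1 1.6 1.7 1.5 0.8 1.9 1.6 2.2] x [1.5 1.7 2.3 1.5 1.7 1.2 1.3 1.6]
0.064 z [1.  1.  2.2 1.9 1.1 1.6 1.1 1.7] x [2.2 2.  1.2 1.8 1.7 2.1 1.7 1.8]
```

The first reading while drawing up was 2.4 N of drag net of weight. The later readings show the same friction (about 2.2 N) with its sign reversed as the arm settles. A loose gauge would read only its weight of -0.7 N, so it drags within 1.5–5 N. I'll draw it straight out and carry it above its slot.

```bash
python3 - <<'E'
from h import *
bot.line_to(pump(-.0065,0,.100),max_speed=.08); st()
bot.line_to(pump(-.0065,0,.17),max_speed=.2)
c=bot.read_camera("side"); u,v=proj(c,pump(-.0065,0,.03)).astype(int); A=crop(c["pixels"],u-40,v-45,80,85,5)
bot.goto([*SG,.22],down(SY))
bot.line_to([*SG,.106],max_speed=.15); bot.hold(.1); st()
s=bot.read_camera("side"); u,v=proj(s,[*SG,.06]).astype(int); print(u,v)
cv2.imwrite("pics/r1.png",both(A,crop(s["pixels"],u-40,v-45,80,85,5)))
E
```

```text
t 48.02 p [0.4712 0.2352 0.1876] F [-0.15 -0.28 -0.67] op 0.344 g 35.0
t 51.55 p [ 0.5039 -0.2226  0.1074] F [ 0.5  -0.06 -1.25] op 0.345 g 35.0
341 286
```

View pics/r1.png

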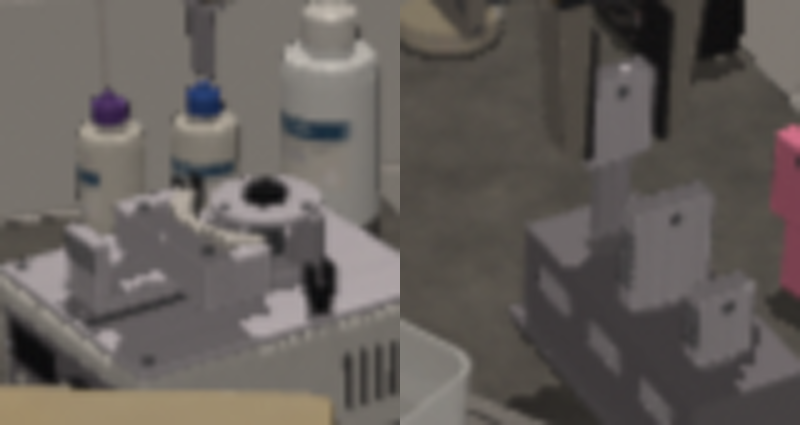

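The left crop shows the bed left against the roller with the pump undisturbed. The right crop shows the gauge over its slot, blade tip at about (341,288), left of the thick gauge. I'll lower it with force checks.

```bash
python3 - <<'E'
from h import *
b=fm(6); z=.106; L=[]
while z>.0605:
    z-=.006 if z>.066 else .002
    z=max(z,.060)
    bot.line_to([*SG,z],max_speed=.06); f=fm(4)-b; L.append((round(z*1e3,1),f.round(1).tolist()))
    if f[2]>3 : break
print(*L); st()
E
```

```text
(100.0, [1.4, 0.3, -0.6]) (94.0, [3.7, 0.5, -1.6]) (88.0, [4.6, -0.1, -2.7]) (82.0, [5.8, -0.6, -2.7]) (76.0, [6.3, -0.8, -2.9]) (70.0, [6.4, -0.5, -3.0]) (64.0, [7.3, -0.3, -3.0]) (62.0, [6.2, -0.1, -0.4]) (60.0, [3.3, 1.6, 8.3])
t 54.2 p [ 0.5037 -0.2222  0.0607] F [2.76 1.79 7.33] op 0.347 g 35.0
```

It went in with light rubbing and the shoulder is seated. Release and retreat.

```bash
python3 - <<'E'
from h import *
bot.line_to([*SG,.0612],max_speed=.03); st()
bot.set_gripper(0.8); st()
bot.line_to([*SG,.16],max_speed=.12)
bot.goto([.42,-.34,.30],down(SY-30)); bot.hold(.2); st()
c=bot.read_camera("top"); s=bot.read_camera("side"); u,v=proj(s,[*SG,.06]).astype(int)
cv2.imwrite("pics/f1.png",both(crop(c["pixels"],170,190,80,100,5),crop(s["pixels"],u-30,v-40,80,100,5)))
E
```

```text
t 54.45 p [ 0.5036 -0.222   0.0609] F [ 5.1  -0.25  1.81] op 0.344 g 35.0
t 55.2 p [ 0.503  -0.222   0.0612] F [ 0.45 -0.37 -0.09] op 0.798 g 0.0
t 57.19 p [ 0.4202 -0.3386  0.2982] F [ 1.32 -0.15 -0.25] op 0.801 g 0.0
```

View pics/f1.png

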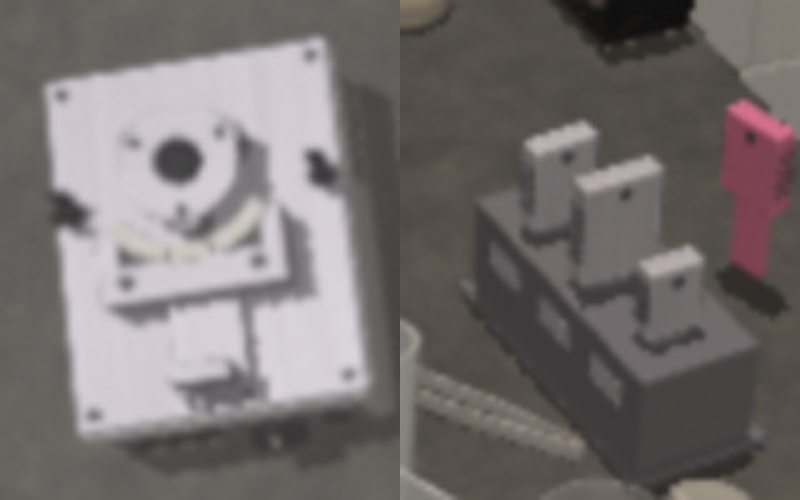

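The gauge is home and upright in its own slot (handle at about (343,272) in the side view), the other gauges are where they were, and the bed is at its setting. The robot is touching nothing, so I'm handing in.

```bash
python3 -c "
from workcell import bot
print(bot.job_done(), bot.current_clock())"
```

```text
the job is handed in; nothing more can be done
the job is handed in; nothing more can be done
```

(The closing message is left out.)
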